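# Bring the brass bushing under the inspection magnifier

## Task

Push on the spokes of the blue wheel with a fingertip to turn it until the brass bushing stands at the tip of the green mark, centred on the line of the mark. Then push the yellow arm of the magnifier round until it reaches its stop, with the lens over the bushing. Push gently and only on spokes and arm: do not grip, press or lift the bushings, which stay standing in their nests, and leave everything else where it is.

Things in the scene. Friction and masses are not known exactly. Their poses are not given: they have to be found in the camera images.
- station: grey plate on the bench, 280 mm (x) by 500 mm (y), 12 mm thick, fixed for the run. Origin under its centre. In its frame the wheel axis is at x 0, y +90 mm, the magnifier's post at x 0, y -200 mm; a low green arrow strip (14 mm wide, 6 mm high) lies on the line between them, its tip 136 mm from the wheel axis, pointing to the wheel.
- wheel: wheel lying flat on the plate, turning about a vertical axis. Origin on the axis at the plate's top face. Four blue spokes along its own +x, +y, -x, -y. Hub 27 mm radius, 42 mm high. Turns either way as far as wanted against friction (0.12 N m, more when fast) and stays where it is left. A half turn may be needed, in several pushes; spokes pass low under the magnifier.
- spoke (a point): middle of the wheel's +x spoke, 66 mm from the axis; the other three are alike at quarter turns. Spokes are 14 mm wide, 12 to 32 mm above the plate's top face, air below, from the hub out to 101 mm. Each ends in a grey square open nest, 38 mm outside, 31 mm inside, centred 120 mm from the axis, rim 34 mm above the plate; its bushing reaches 47 mm above the plate.
- mark (a point): the inspection place, fixed to the plate: 120 mm from the wheel axis towards the magnifier's post, on the line of the green arrow, where the bushing's axis belongs. 30 mm above the table; the bushing's height is of no matter.
- pivot (a point): the magnifier arm's vertical turning axis, at the arm's mid-height (112 mm above the table). Black round hub, 18 mm radius, on a slim post; hub top at 124 mm.
- lens_arm (a joint): angle of the magnifier arm, rad. 0 = at its stop, the lens exactly over the mark (arm pointing from the pivot to the mark, the station's +y); growing counterclockwise seen from above, that is, swung to the station's -x side, the robot's side; starts between 0.9 and 1.45, at most 1.6. Friction about 0.1 N m; stays where it is left.
- lens (a point): centre of the magnifier's lens, 170 mm from the pivot, 112 mm above the table. The lens is a clear disc in a black ring 86 mm outside; a yellow straight bar, 14 mm wide and 18 mm tall (103 to 121 mm above the table), joins it to the pivot, free to push on from 20 to 125 mm out from the pivot.
- brass_bushing: the brass (gold-coloured) bushing, the one to inspect: plain stepped bushing, 28 mm diameter for its lower 22 mm, 20 mm diameter above, 32 mm tall, standing loose in one of the four nests. Origin at the centre of its underside, z up its axis.
- black_bushing: the black bushing, to be left in its nest: plain stepped bushing, 28 mm diameter for its lower 22 mm, 20 mm diameter above, 32 mm tall, standing loose in one of the four nests. Origin at the centre of its underside, z up its axis.
- white_bushing: the white bushing, to be left in its nest: plain stepped bushing, 28 mm diameter for its lower 22 mm, 20 mm diameter above, 32 mm tall, standing loose in one of the four nests. Origin at the centre of its underside, z up its axis.
- steel_bushing: the steel bushing, to be left in its nest: plain stepped bushing, 28 mm diameter for its lower 22 mm, 20 mm diameter above, 32 mm tall, standing loose in one of the four nests. Origin at the centre of its underside, z up its axis.
- ring_gauge: loose steel ring, 48 mm outside, 16 mm high, lying on the far right part of the plate. Bystander. Origin at the centre of its underside.
- water_bottle: loose clear bottle with blue cap, 64 mm diameter, 200 mm tall, at the right. Bystander. Origin at the centre of its underside.
- red_bin: loose open red bin 130 x 110 x 80 mm, at the right. Bystander. Origin at the centre of its underside.
- screwdriver: loose screwdriver with yellow handle, lying near at the left. Bystander. Origin near its middle.
- grease_jar: loose white jar, 60 mm diameter and 60 mm tall, at the left. Bystander. Origin at the centre of its underside.

How it is judged:
By the outcome, as a careful person would: the job done as asked, in the order asked, and still so for the second after the job is handed in, with the robot touching nothing.
It also fails if it takes over 72 s, if anything falls off the work surface, if the arm or the gripper's body presses on something with over 40 N, if the wrist force passes 120 N, or if a joint passes its speed limit or range.

## Robot

A 6-joint arm with a two-finger parallel gripper is mounted at the origin on the work surface. World frame = base frame: x ahead of the robot, y to its left, z up, the work surface at z = 0. Lengths are in m, angles in degrees, forces in N, time in s.
With the tool pointing down it reaches from about 0.275 to 0.975 m from the base axis. Payload 8.4 kg.
Tool frame: the origin (TCP) lies midway between the tips of the shut fingers; the grasp point (between the pads) lies 19 mm behind it; z points along the fingers, x is the direction in which the jaws open and shut, and the axes are right-handed (so a half turn about z gives the same grasp; the last joint's range is limited). The gripper opens to 92 mm and grips with 3 to 60 N. Pads are 20 mm wide; open, the fingers measure 128 mm over their backs; the gripper's body (75 mm by 189 mm) begins 69 mm behind the grasp point.
Start: joints at [75.665, 20.225, 93.587, -0, 66.188, -0.138], TCP at [0.153, 0.606, 0.215] pointing down, gripper open.
Joint ranges: [-150.9, 150.9], [-52.94, 120.26], [3.33, 152.33], [-74.26, 254.26], [0, 154.13], [-172.89, 172.89]. Speed limits (degrees/s): [127.2, 127.2, 159.86, 180, 180, 180].

## Interface

Orientations are given as [roll, pitch, yaw] about the fixed x, y, z axes, in that order (R = Rz(yaw) Ry(pitch) Rx(roll)).
In Python, from bench import ctrl gives the robot as it stands. Calls block until the motion is done:
- ctrl.move_to(position, orientation): joint-space move of the TCP to a pose.
- ctrl.move_l(position, speed=0.15, frame=None): straight line of the TCP; frame=None keeps the orientation; speed is the mean speed in m/s.
- ctrl.goto_joints(angles): joint-space move.
- ctrl.release() and ctrl.grasp(): open the fingers fully, or close them until they stop; the grip force is fixed at half the most.
- ctrl.pause(seconds).
- ctrl.ik(position, orientation): joint angles nearest the present ones, or None.
- ctrl.sense(): the state.
- ctrl.snapshot(name): name is "scene" or "top" or "wrist"; returns a dict with "frame" (384x512x3 uint8, red, green, blue), "vfov" (degrees; the focal length in pixels is half the picture's height over the tangent of half this angle, whatever the lens; pixels are square), "cx", "cy" (the principal point, pixels), "dist" ([k1, k2, p1, p2, k3] as OpenCV has them; the pictures are not rectified), "view" (4x4, takes a point from world to camera coordinates). Camera axes: x right, y down, z forward; pixel columns grow to the right and rows downward; lengths in m; the calibration is good to about 2 mm. A picture is of the moment at which its call begins. There is no depth.
A pose or a line that the arm cannot do raises ctrl.PlanningError and nothing moves.
- ctrl.job_done(): hands the job in, once; it reports no verdict.
Trained networks look in the newest picture that a camera, given by its name, has taken for a name from the list of things; names that differ only in an ending like _2 or _b are one class to them, and where a whole thing is asked for, a point or a joint stands for the part that bears it (a point fixed in the world has none). Each returns a list of dicts, best first, with "conf" (0 to 1); they miss things now and then, are a little off and sometimes report something else, mostly with a low value. They report only what shows in the picture. A call takes as long as a camera call.
- ctrl.search_frame(target, camera): "extent" ([left, top, right, bottom] in pixels, round what is visible of it).
The state is a dict: "time": time; "joint_pos": joint angles; "joint_vel": joint speeds; "joint_efforts": joint torques, N m; "position": TCP position; "tool_rot": TCP orientation; "force": force on the tool from outside, world axes, zero at the start; "moment": the same for the moment, N m; "width": opening from 0.0 (shut) to 1.0 (fully open).
Only numpy, scipy, OpenCV 4.12 (cv2) and the standard library are available. Lean on these libraries where they do the work, as an engineer would, in place of code of your own. Each camera call takes 0.05 s, during which the arm holds its last target.

## Working session

There is one attempt and no reset: what is moved stays moved. The work goes in short steps, each a Python script; the robot and the scene stay as the last script left them, time stands still between calls to the robot, and variables do not carry over. Pictures are saved under pics/ and viewed, and the job is handed in when it is done.

```bash
ls; mkdir -p pics
python3 - <<'E'
from bench import ctrl
import cv2
for n in ("scene","top","wrist"):
    s=ctrl.snapshot(n); cv2.imwrite(f"pics/{n}0.png",s["frame"][:,:,::-1])
    print(n,s["vfov"],s["cx"],s["cy"],s["dist"],s["view"])
print(ctrl.sense())
E
```

```text
pics
scene 57.101679935223075 254.99460641216106 194.14384607471663 [-0.0771372  0.         0.         0.         0.       ] [[-0.83986063  0.54258531  0.01533987  0.42673   ]
 [ 0.46192392  0.72927641 -0.50475956 -0.19957897]
 [-0.28506213 -0.41684183 -0.86312367  1.54192188]
 [ 0.          0.          0.          1.        ]]
top 50.88487804018851 260.1808445086903 189.53226104474308 [0.04948798 0.         0.         0.         0.        ] [[ 0.02574361 -0.99965951 -0.00425779 -0.0252616 ]
 [-0.99412771 -0.02515287 -0.10524936  0.52027543]
 [ 0.10510643  0.00694228 -0.99443675  1.20601581]
 [ 0.          0.          0.          1.        ]]
wrist 70.33251516732298 256.547522414427 190.41977452288373 [-0.03385503  0.          0.          0.          0.        ] [[ 0.24564802  0.96935794 -0.00149548 -0.62486823]
 [ 0.9315172  -0.23563127  0.27704441 -0.03249054]
 [ 0.26820282 -0.06944847 -0.96085595  0.3919788 ]
 [ 0.          0.          0.          1.        ]]
{'time': 0.15, 'joint_pos': array([ 7.56638346e+01,  2.02544861e+01,  9.36195915e+01, -1.75432350e-03,
        6.61881981e+01, -1.38103832e-01]), 'joint_vel': array([ 0.02001928, -0.10202347, -0.0329613 ,  0.0283159 ,  0.02306471,
        0.12805715]), 'joint_efforts': array([-6.24099744e-05, -5.94207072e+01, -3.34468782e+01,  6.96624233e-02,
        2.04436958e-02, -9.92023956e-05]), 'position': array([0.1532165 , 0.60552824, 0.21402173]), 'tool_rot': array([1.79998546e+02, 6.22794048e-02, 7.58026468e+01]), 'force': array([ 0.23644162, -0.08603705,  0.45806458]), 'moment': array([ 0.00107519, -0.01539444, -0.01462932]), 'width': 1.0018669272099807}
```

View pics/scene0.png

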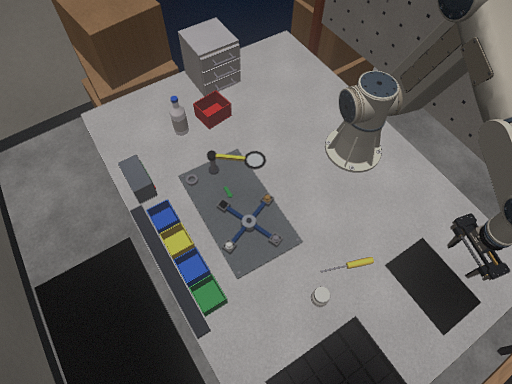

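View pics/top0.png

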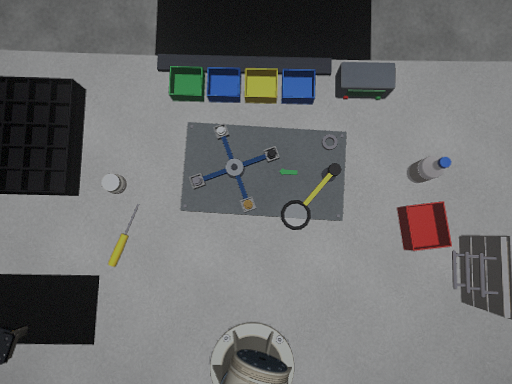

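```bash
cat > h.py <<'E'
import numpy as np, cv2
def K(s):
    f=s["frame"].shape[0]/2/np.tan(np.radians(s["vfov"]/2))
    return np.array([[f,0,s["cx"]],[0,f,s["cy"]],[0,0,1]])
def p2w(s,px,z):
    n=cv2.undistortPoints(np.array([[px]],float),K(s),np.array(s["dist"]))[0,0]
    R=s["view"][:3,:3];t=s["view"][:3,3]
    d=R.T@np.array([n[0],n[1],1]);c=-R.T@t
    return c+d*(z-c[2])/d[2]
def w2p(s,P):
    V=s["view"];r,_=cv2.Rodrigues(V[:3,:3])
    return cv2.projectPoints(np.array(P,float).reshape(-1,3),r,V[:3,3],K(s),np.array(s["dist"]))[0].reshape(-1,2)
E
python3 - <<'E'
from bench import ctrl
import cv2
from h import *
s=ctrl.snapshot("top")
im=s["frame"][:,:,::-1]
c=im[115:230,175:355]; cv2.imwrite("pics/topc.png",cv2.resize(c,None,fx=4.4,fy=4.4,interpolation=cv2.INTER_CUBIC))
T=["wheel","pivot","lens","lens_arm","spoke","brass_bushing","black_bushing","white_bushing","steel_bushing","ring_gauge","station"]
for t in T:
    print(t,[(d["conf"],[round(float(v),1) for v in d["extent"]]) for d in ctrl.search_frame(t,"top")][:3])
E
```

```text
wheel [(0.88, [193.8, 121.3, 278.7, 212.2])]
pivot [(0.77, [178.7, 122.4, 343.7, 228.1])]
lens [(0.98, [280.8, 163.7, 341.1, 227.9])]
lens_arm [(0.81, [283.8, 162.5, 341.9, 231.6])]
spoke [(0.92, [191.0, 125.4, 284.8, 210.9])]
brass_bushing []
black_bushing [(0.46, [268.5, 149.9, 276.1, 160.2])]
white_bushing [(0.64, [216.2, 125.0, 226.3, 135.2])]
steel_bushing [(0.73, [282.7, 164.8, 340.1, 231.8])]
ring_gauge [(0.54, [323.5, 134.8, 340.6, 147.8]), (0.33, [195.4, 178.7, 201.3, 185.3])]
station [(0.91, [180.9, 121.9, 345.7, 229.5]), (0.49, [281.4, 165.4, 340.8, 232.5])]
```

View pics/topc.png

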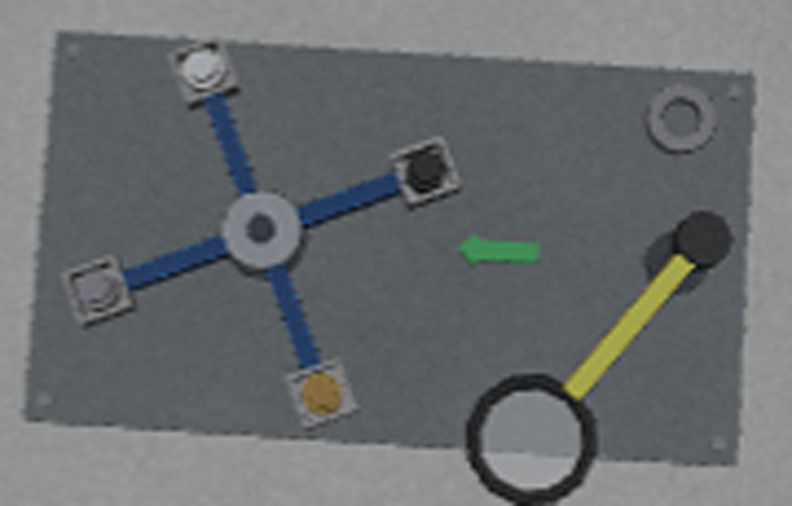

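Run:
```python
from bench import ctrl
from h import *
from scipy.optimize import least_squares
s=ctrl.snapshot("top")
f=lambda x,y:np.array([(x+.5)/4.4-.5+175,(y+.5)/4.4-.5+115])
obs=[((57,32),(.14,.25,.012)),((754,73),(.14,-.25,.012)),((737,465),(-.14,-.25,.012)),((26,420),(-.14,.25,.012)),((262,231),(0,.09,.054)),((703,239),(0,-.2,.124)),((460,249),(0,-.046,.018))]
px=np.array([f(*o[0]) for o in obs]);L=np.array([o[1] for o in obs])
def W(q):
    c,sn=np.cos(q[2]),np.sin(q[2]);return np.c_[q[0]+c*L[:,0]-sn*L[:,1],q[1]+sn*L[:,0]+c*L[:,1],L[:,2]]
r=least_squares(lambda q:(w2p(s,W(q))-px).ravel(),[.5,0,0],loss="soft_l1")
q=r.x;print(q[:2],np.degrees(q[2]));print((w2p(s,W(q))-px).round(2))
for n,p,z in [("brass",(321,395),.059),("black",(427,170),.059),("white",(203,67),.059),("steel",(99,290),.059),("lens",(532,440),.121),("ring",(681,120),.028)]:
    w=p2w(s,f(*p),z);c,sn=np.cos(q[2]),np.sin(q[2]);d=w[:2]-q[:2];l=np.array([c*d[0]+sn*d[1],-sn*d[0]+c*d[1]])
    a=l-[0,.09];b=l-[0,-.2]
    print(n,w.round(4),"st",l.round(4),"R",np.hypot(*a).round(4),"ang",np.degrees(np.arctan2(a[1],a[0])).round(2),"piv",np.hypot(*b).round(4),np.degrees(np.arctan2(-b[0],b[1])).round(1))
```

```text
[ 0.58197163 -0.02187456] -2.0814387733247948
[[-0.33 -0.2 ]
 [ 0.4  -0.04]
 [ 0.55  0.38]
 [-0.59  0.5 ]
 [-0.07 -0.5 ]
 [ 0.41 -0.13]
 [-0.41 -0.04]]
brass [0.4722 0.0241 0.059 ] st [-0.1114  0.0419] R 0.1213 ang -156.65 piv 0.2663 24.7
black [ 0.6279 -0.0438  0.059 ] st [ 0.0467 -0.0203] R 0.1198 ang -67.07 piv 0.1857 -14.6
white [0.6957 0.1116 0.059 ] st [0.1088 0.1375] R 0.1187 ang 23.58 piv 0.3546 -17.9
steel [0.5397 0.1766 0.059 ] st [-0.0495  0.1968] R 0.1177 ang 114.87 piv 0.3998 7.1
lens [ 0.4427 -0.1134  0.121 ] st [-0.1358 -0.0966] R 0.2308 ang -126.06 piv 0.1707 52.7
ring [ 0.6738 -0.2216  0.028 ] st [ 0.099  -0.1962] R 0.3029 ang -70.91 piv 0.0991 -87.8
```

```bash
cat >> h.py <<'E'
ST=np.array([0.58197,-0.02187]);TH=np.radians(-2.08)
def s2w(x,y):
    c,s=np.cos(TH),np.sin(TH);return ST+[c*x-s*y,s*x+c*y]
def fing(ang,off,r=.066):
    "finger xy for spoke at station angle ang(deg), off m clockwise of the spoke line; yaw deg"
    a=np.radians(ang);u=np.array([np.cos(a),np.sin(a)]);n=np.array([u[1],-u[0]])
    p=np.array([0,.09])+r*u+off*n
    return s2w(*p),ang+np.degrees(TH)
E
python3 - <<'E'
from bench import ctrl
from h import *
print(ctrl.sense()["time"])
ctrl.grasp()
p,y=fing(23.5,.032)
print(p,y)
ctrl.move_to([*p,.20],[180,0,y])
for a in (40,60,90): 
    q,yy=fing(a,.017); print(ctrl.ik([*q,.027],[180,0,yy]))
s=ctrl.snapshot("wrist");cv2.imwrite("pics/w1.png",s["frame"][:,:,::-1]);print(-s["view"][:3,:3].T@s["view"][:3,3])
st=ctrl.sense();print(st["time"],st["joint_pos"],st["position"],st["tool_rot"],st["force"],st["width"])
E
```

```text
0.8
[0.65836427 0.06238431] 21.42
[ 8.23146857e+00  3.49473633e+01  9.68846573e+01 -2.54444375e-14
  4.81679794e+01 -2.96885314e+01]
[ 1.01336239e+01  3.42845431e+01  9.82013208e+01 -2.54444375e-14
  4.75141361e+01 -4.77863761e+01]
[ 1.23041869e+01  3.25378826e+01  1.01658971e+02 -2.54444375e-14
  4.58031467e+01 -7.56158131e+01]
[0.63087064 0.13654154 0.37080715]
4.825 [ 5.35788747e+00  2.41661468e+01  8.96190753e+01  6.89376797e-03
  6.62138891e+01 -1.61352869e+01] [0.65826599 0.06328267 0.20002793] [-1.79994187e+02 -2.60675507e-03  2.14903939e+01] [ 0.28888079  0.53305044 -0.61617815] -0.0009725603886672725
```

View pics/w1.png

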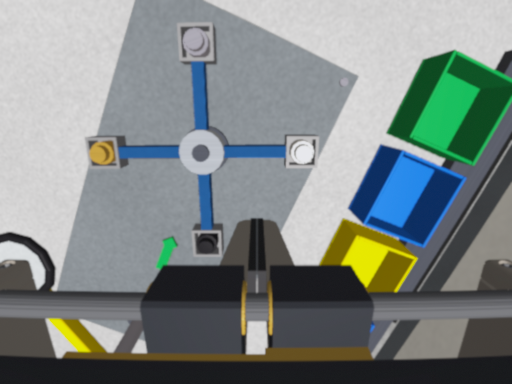

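The wrist view shows the hub at (202,152), white at (302,151), black at (207,243), brass at (103,152) and the arrow at (168,250). The white spoke runs level in the picture, parallel to the jaws, as planned. I'll go down on its clockwise side and push to just short of the goal.

Run:
```python
from bench import ctrl
from h import *
p,y=fing(23.5,.032)
ctrl.move_l([*p,.027],speed=.12)
st=ctrl.sense();print(st["time"],st["position"],st["force"])
for a in (23.5,40,55,70,84):
    p,y=fing(a,.017); ctrl.move_l([*p,.027],speed=.05,frame=[180,0,y])
    st=ctrl.sense();print(a,round(st["time"],2),st["position"].round(4),st["force"].round(2))
p,y=fing(84,.030);ctrl.move_l([*p,.027],speed=.06)
p,y=fing(84,.030);ctrl.move_l([*p,.12],speed=.15)
for n in ("top","wrist"):
    s=ctrl.snapshot(n);im=s["frame"][:,:,::-1]
    if n=="top": im=cv2.resize(im[115:230,175:355],None,fx=4.4,fy=4.4,interpolation=cv2.INTER_CUBIC)
    cv2.imwrite(f"pics/{n}2.png",im)
print(ctrl.sense()["time"])
```

```text
6.4167 [0.65895138 0.0624348  0.0278193 ] [ 0.11326974 -0.32762626 -0.15635069]
23.5 6.87 [0.6528 0.0768 0.0272] [-0.38 -0.57  0.74]
40 7.41 [0.6477 0.0951 0.027 ] [-0.26 -0.75  0.59]
55 7.92 [0.6386 0.1103 0.027 ] [-0.72 -1.86  0.26]
70 8.43 [0.6258 0.1227 0.027 ] [ 0.71 -0.21  0.06]
84 8.91 [0.6115 0.1309 0.027 ] [ 0.42 -0.81 -0.52]
10.1417
```

View pics/wrist2.png

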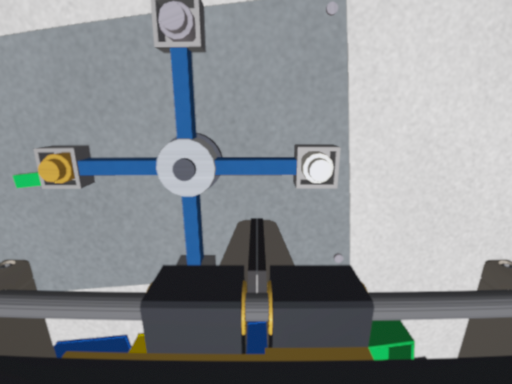

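View pics/top2.png

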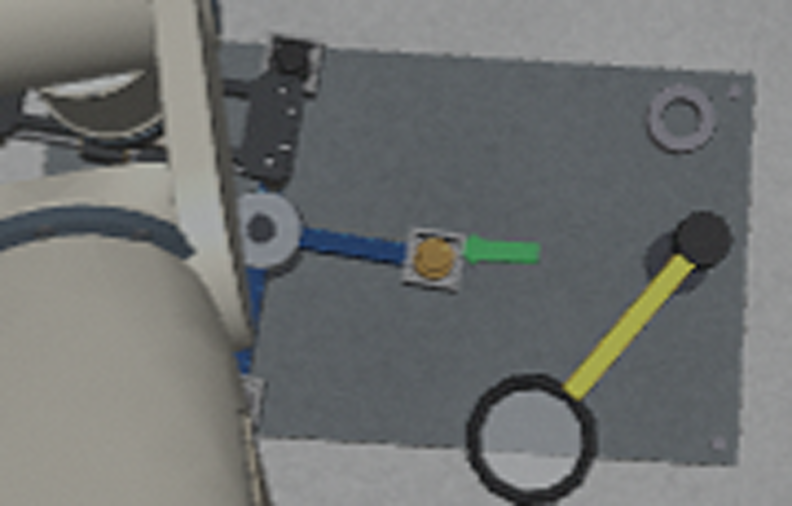

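```bash
cat > look.py <<'E'
from bench import ctrl
from h import *
import sys
def look(name,big=True):
    s=ctrl.snapshot("wrist");im=s["frame"][:,:,::-1].copy()
    cv2.imwrite(f"pics/{name}.png",cv2.resize(im,None,fx=1.56,fy=1.56,interpolation=cv2.INTER_CUBIC))
    np.savez(f"{name}.npz",**{k:np.array(v) for k,v in s.items()})
    return s
E
python3 - <<'E'
from bench import ctrl
from look import *
ctrl.move_to([.69,0.0,.22],[180,0,82])
ctrl.pause(.2)
s=look("w3");print(ctrl.sense()["time"],-s["view"][:3,:3].T@s["view"][:3,3])
E
```

```text
11.125 [0.6130675  0.01263989 0.3894726 ]
```

View pics/w3.png

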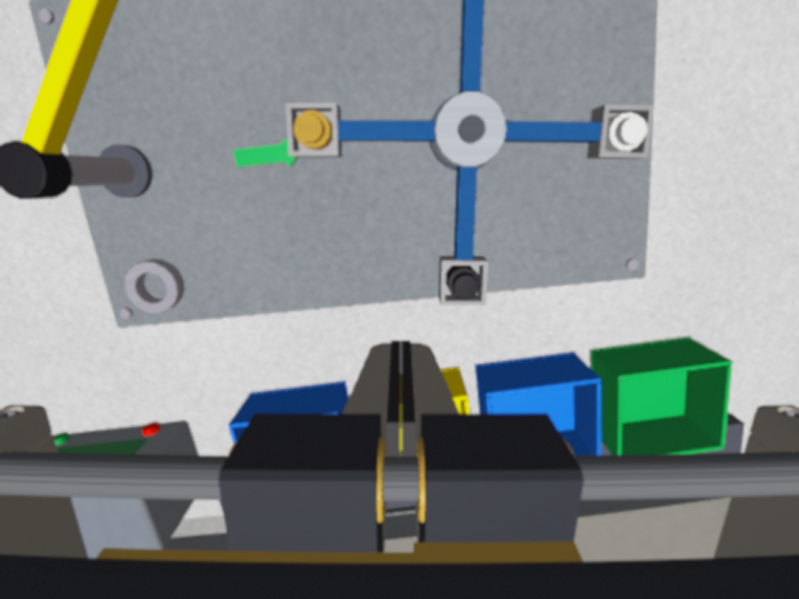

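The arm starts at the left (29,170), with arrow at (265,155), brass at (312,128) and hub at (470,129). Brass is a few degrees short of the line. I'll take a magnified crop to measure exactly.

Run:
```python
import numpy as np,cv2
im=np.load("w3.npz")["frame"][:,:,::-1]
c=im[55:115,145:345]; cv2.imwrite("pics/w3c.png",cv2.resize(c,None,fx=4,fy=4,interpolation=cv2.INTER_CUBIC))
c=im[70:130,0:130]; cv2.imwrite("pics/w3d.png",cv2.resize(c,None,fx=4,fy=4,interpolation=cv2.INTER_CUBIC))
```

```text
(no output)
```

View pics/w3c.png

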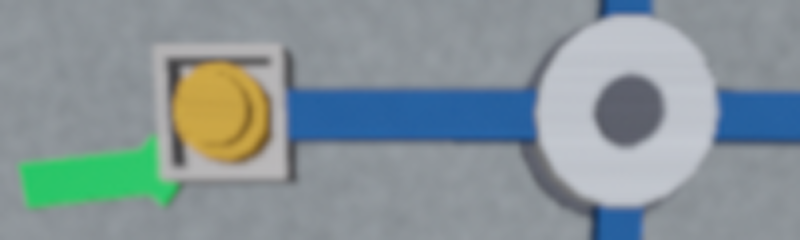

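View pics/w3d.png

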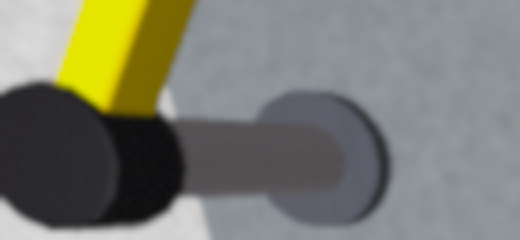

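Run:
```python
from h import *
s=dict(np.load("w3.npz"));s["vfov"]=float(s["vfov"])
f=lambda x,y,o=(145,55):np.array([(x+.5)/4-.5+o[0],(y+.5)/4-.5+o[1]])
hub=p2w(s,f(627,111),.054);br=p2w(s,f(220.5,111.5),.049);br2=p2w(s,f(216,107),.059)
a1=p2w(s,f(25,185.5),.018);a2=p2w(s,f(150,174.5),.018);foot=p2w(s,f(322,157,(0,70)),.018)
for n,v in zip("hub br br2 a1 a2 foot".split(),(hub,br,br2,a1,a2,foot)):
    d=(v-hub)[:2];print(n,v.round(4),"R",np.hypot(*d).round(4),"worldang",np.degrees(np.arctan2(d[1],d[0])).round(2))
print("expected mark dir",-90-2.08, "axis",s2w(0,.09))
# green segmentation PCA
hsv=cv2.cvtColor(s["frame"],cv2.COLOR_RGB2HSV)
m=cv2.inRange(hsv,(55,120,80),(85,255,255));m[:,:145]=0;m[:50]=0;m[115:]=0;m[:,200:]=0
ys,xs=np.nonzero(m);b=xs<180
P=np.array([p2w(s,(x,y),.018)[:2] for x,y in zip(xs[b],ys[b])]);c=P.mean(0)
print(len(P),c,np.degrees(np.arctan2(*(c-hub[:2])[::-1])),[np.degrees(np.arctan2(v[1],v[0])) for v in np.linalg.svd(P-c)[2]])
m=cv2.inRange(hsv,(12,120,80),(30,255,255));m[:,:180]=0;m[:60]=0;m[100:]=0;m[:,220:]=0
(cx,cy),ax,an=cv2.fitEllipse(max(cv2.findContours(m,0,1)[0],key=len));print(cx,cy,ax,f(220.5,111.5))
```

```text
hub [0.5864 0.0686 0.054 ] R 0.0 worldang 0.0
br [ 0.5696 -0.0488  0.049 ] R 0.1186 worldang -98.14
br2 [ 0.5695 -0.048   0.059 ] R 0.1178 worldang -98.24
a1 [ 0.5787 -0.1221  0.018 ] R 0.1909 worldang -92.3
a2 [ 0.5813 -0.0808  0.018 ] R 0.1495 worldang -91.95
foot [ 0.5743 -0.2187  0.018 ] R 0.2875 worldang -92.42
expected mark dir -92.08 axis [0.58523654 0.0680707 ]
322 [ 0.57938404 -0.10331406] -92.33522041033534 [np.float64(-91.62364726498352), np.float64(178.3763527350165)]
199.83865356445312 82.56993865966797 (21.915668487548828, 24.87356948852539) [199.75  82.5 ]
```

Everything agrees: the wheel stands at about 83.9° in the station frame (I commanded 84°), and the mark is at about 89.9°. I'll push the remaining 6° slowly.

Run:
```python
from look import *
p,y=fing(84,.032)
ctrl.move_to([*p,.12],[180,0,y])
ctrl.move_l([*p,.027],speed=.1)
for a,o in ((84,.019),(87,.017),(89.9,.017)):
    p,y=fing(a,o); ctrl.move_l([*p,.027],speed=.02,frame=[180,0,y])
ctrl.pause(.3)
st=ctrl.sense();print(st["position"],p,st["force"])
p,y=fing(89.9,.032);ctrl.move_l([*p,.027],speed=.05)
ctrl.move_l([*p,.15],speed=.15)
ctrl.move_to([.69,-0.01,.22],[180,0,88])
ctrl.pause(.2)
s=look("w4");print(ctrl.sense()["time"])
im=s["frame"][:,:,::-1]
hsv=cv2.cvtColor(s["frame"],cv2.COLOR_RGB2HSV)
m=cv2.inRange(hsv,(12,120,80),(25,255,255));m[250:]=0
cs=[c for c in cv2.findContours(m,0,1)[0] if len(c)>20]
for c in cs: print(cv2.fitEllipse(c))
(cx,cy),_,_=cv2.fitEllipse(max(cs,key=len));x0=int(cx-60);y0=int(cy-30);print(x0,y0)
cv2.imwrite("pics/w4c.png",cv2.resize(im[y0:y0+60,max(x0,0):x0+190],None,fx=4,fy=4,interpolation=cv2.INTER_CUBIC))
```

```text
[0.60469823 0.13335444 0.02697584] [0.60473481 0.13337627] [ 0.67144121  0.45742558 -0.30223747]
17.1917
((217.98313903808594, 86.74187469482422), (21.809776306152344, 23.97820472717285), 144.28819274902344)
((53.72943115234375, 62.90983963012695), (9.806309700012207, 22.995637893676758), 29.136690139770508)
((69.13742065429688, 38.625431060791016), (3.929892063140869, 14.155332565307617), 22.645614624023438)
((64.59747314453125, 33.57343673706055), (3.7114219665527344, 11.085466384887695), 15.490996360778809)
((78.6446304321289, 22.73691749572754), (1.8248573541641235, 15.361274719238281), 28.456174850463867)
((73.4515151977539, 18.46468734741211), (4.1699323654174805, 8.820493698120117), 39.235660552978516)
-6 32
```

View pics/w4.png

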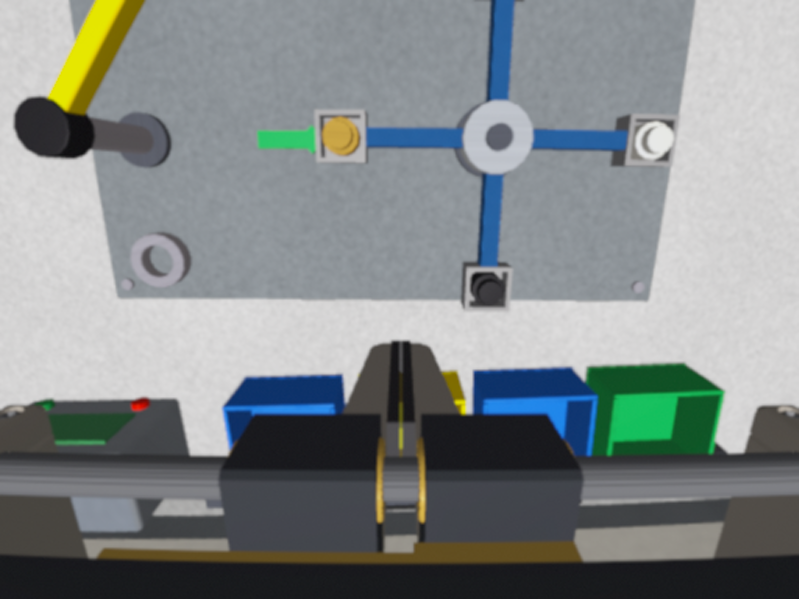

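View pics/w4c.png

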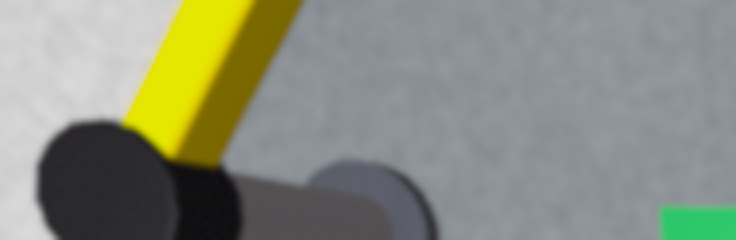

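Run:
```python
from h import *
s=dict(np.load("w4.npz"));s["vfov"]=float(s["vfov"])
cv2.imwrite("pics/w4e.png",cv2.resize(s["frame"][55:120,155:355,::-1],None,fx=4,fy=4,interpolation=cv2.INTER_CUBIC))
hsv=cv2.cvtColor(s["frame"],cv2.COLOR_RGB2HSV)
m=cv2.inRange(hsv,(12,120,80),(30,255,255));m[:,:190]=0;m[:60]=0;m[110:]=0;m[:,245:]=0
(bx,by),ax,_=cv2.fitEllipse(max(cv2.findContours(m,0,1)[0],key=len))
br=p2w(s,(bx,by),.049)
m=cv2.inRange(hsv,(55,120,80),(85,255,255));m[:,:150]=0;m[:50]=0;m[115:]=0;m[:,196:]=0
ys,xs=np.nonzero(m);P=np.array([p2w(s,(x,y),.018)[:2] for x,y in zip(xs,ys)]);c=P.mean(0)
print(bx,by,ax,br,"arrow",c,np.degrees([np.arctan2(v[1],v[0]) for v in np.linalg.svd(P-c)[2]]))
```

```text
217.98313903808594 86.74187469482422 (21.809776306152344, 23.97820472717285) [ 0.58135133 -0.04983709  0.049     ] arrow [ 0.57933697 -0.10289689] [ 87.61733191 177.61733191]
```

View pics/w4e.png

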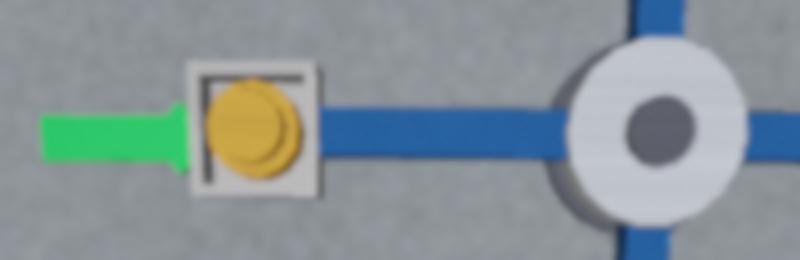

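Brass lies at −92.4° from the wheel axis and the arrow at −92.4°, an offset of about 0.2 mm. The bushing is centred on the line, so the magnifier arm is next.

```bash
cat >> h.py <<'E'
HUB=np.array([.5862,.0686]);MD=np.radians(-92.35);PIV=HUB+.29*np.array([np.cos(MD),np.sin(MD)])
def armf(phi,off,r=.09):
    a=MD+np.pi+np.radians(phi);u=np.array([np.cos(a),np.sin(a)]);n=np.array([-u[1],u[0]])
    y=np.degrees(a)-180;y=(y+180)%360-180
    return PIV+r*u+off*n,y,-n
E
python3 - <<'E'
from look import *
p,y,n=armf(53,.042);print(p,y)
for a in (53,30,0):
    q,yy,_=armf(a,.017);print(ctrl.ik([*q,.107],[180,0,yy]))
ctrl.move_to([*p,.22],[180,0,y])
s=look("w5");print(ctrl.sense()["time"],ctrl.sense()["joint_pos"])
E
```

```text
[ 0.47808272 -0.19656914] -39.349999999999994
[-1.99031371e+01  1.90873048e+01  1.11237090e+02 -2.54444375e-14
  4.96756051e+01  1.94468629e+01]
[-1.62554065e+01  2.01606912e+01  1.09562960e+02 -2.54444375e-14
  5.02763485e+01  4.60945935e+01]
[-1.32475409e+01  2.30497645e+01  1.04938521e+02 -2.54444375e-14
  5.20117147e+01  7.91024591e+01]
18.8583 [-2.24792260e+01  1.02712779e+01  1.06315888e+02  2.41386950e-03
  6.33971854e+01  1.67889447e+01]
```

View pics/w5.png

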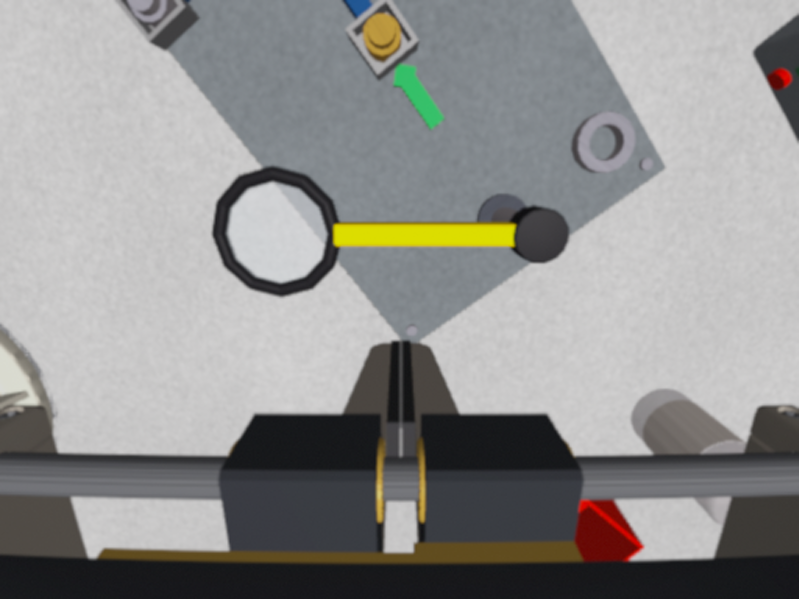

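The arm lies level at row 235, with the fingertip (400,340) behind it at mid-bar, so the way is clear. I'll go down and push it round, watching the force.

Run:
```python
from look import *
p,y,n=armf(53,.042)
ctrl.move_l([*p,.107],speed=.12)
ctrl.pause(.1);f0=ctrl.sense()["force"]
for a in (53,40,27,15,5,2):
    p,y,n=armf(a,.017);ctrl.move_l([*p,.107],speed=.06 if a>5 else .03,frame=[180,0,y])
    st=ctrl.sense();print(a,round(st["time"],2),round(float((st["force"]-f0)[:2]@n),2))
a=2
while a>-4:
    a-=.4;p,y,n=armf(a,.017);ctrl.move_l([*p,.107],speed=.015,frame=[180,0,y]);ctrl.pause(.08)
    st=ctrl.sense();F=float(np.mean([(ctrl.sense()["force"]-f0)[:2]@n for _ in range(3)]))
    print(round(a,1),round(F,2),((st["position"][:2]-p)@n).round(5))
    if F<-6: break
print(ctrl.sense()["time"])
```

```text
53 20.62 0.19
40 21.11 -0.37
27 21.6 -0.06
15 22.07 -0.62
5 22.75 0.26
2 23.06 -0.55
1.6 -1.27 -0.00016
1.2 -2.42 -4e-05
0.8 -0.23 6e-05
0.4 -3.33 -0.00028
0.0 -5.84 -0.00086
-0.4 -7.27 -0.00147
25.0583
```

Force rises from about 0.4° as the tool stops following, so the arm is on its stop. I'll back off and check.

Run:
```python
from look import *
p,y,n=armf(0,.045);ctrl.move_l([*p,.107],speed=.05)
ctrl.move_l([*p,.25],speed=.15)
ctrl.move_to([.69,-.06,.26],[180,0,87.7]);ctrl.pause(.3)
s=look("w6")
m=HUB+.12*np.array([np.cos(MD),np.sin(MD)])
L=w2p(s,[[*m,.112],[*PIV,.124],[*m,.049],[*HUB,.054]]);print("pred px lens,piv,mark,hub (x1.56)",(L*1.5625).round(1))
print(ctrl.sense()["time"])
cv2.imwrite("pics/w6c.png",cv2.resize(s["frame"][40:150,100:300,::-1],None,fx=4,fy=4,interpolation=cv2.INTER_CUBIC))
print(((L-[100,40])*4).round(0))
```

```text
pred px lens,piv,mark,hub (x1.56) [[406.5 128.1]
 [157.8 128.1]
 [405.6 136. ]
 [549.  136.2]]
29.7667
[[ 641.  168.]
 [   4.  168.]
 [ 638.  188.]
 [1005.  189.]]
```

View pics/w6.png

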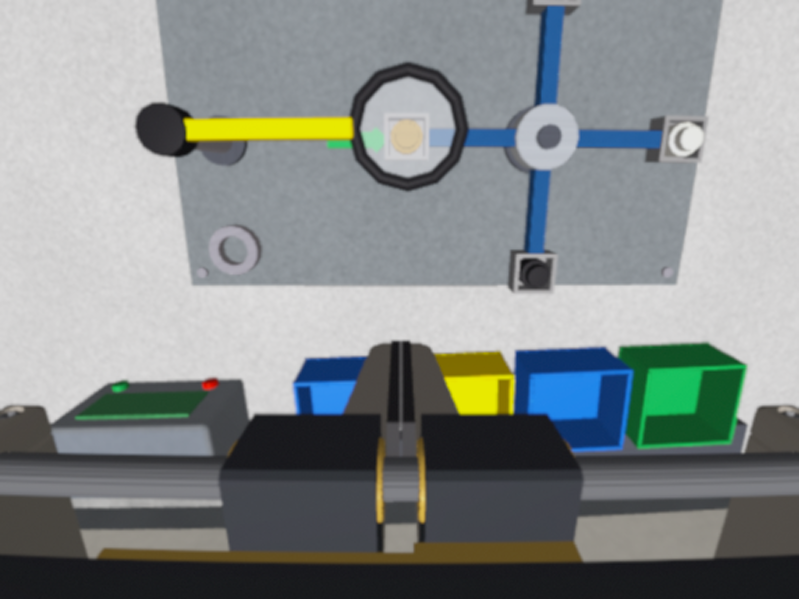

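View pics/w6c.png

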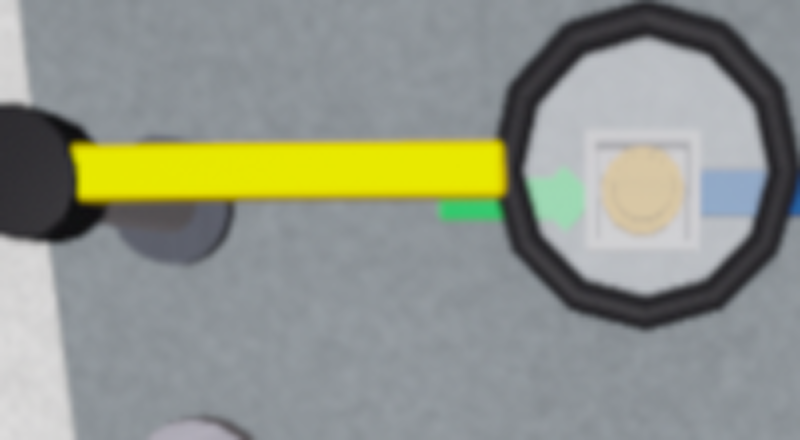

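Run:
```python
from h import *
def load(n):
    s=dict(np.load(n+".npz"));s["vfov"]=float(s["vfov"]);return s
for n,(x0,x1,yl,yr) in {"w3":(85,405,206.5,179),"w4":(85,405,190.5,192),"w6":(135,420,182.5,182.5)}.items():
    s=load(n);g=cv2.GaussianBlur(cv2.cvtColor(s["frame"],cv2.COLOR_RGB2GRAY),(0,0),1).astype(float)
    P=[]
    for x in range(x0,x1,2):
        yc=int(round(yl+(yr-yl)*(x-x0)/(x1-x0)));d=np.diff(g[yc-6:yc+7,x]);k=int(np.argmax(d))
        if d[k]<8 or not 0<k<11: continue
        o=.5*(d[k-1]-d[k+1])/(d[k-1]-2*d[k]+d[k+1]);P.append((x,yc-6+k+.5+o))
    Wp=np.array([p2w(s,p,.012)[:2] for p in P])
    for _ in range(4):
        c=np.polyfit(Wp[:,1],Wp[:,0],1);r=Wp[:,0]-np.polyval(c,Wp[:,1]);Wp=Wp[abs(r)<2*r.std()+1e-5]
    print(n,len(Wp),"station yaw",-np.degrees(np.arctan(c[0])).round(3),"rms mm",r.std()*1e3)
    # axis line x = edge -0.14 (perp) at mark y
    print("  axis-line x at y=-.05:",np.polyval(c,-.05)-.14/np.cos(np.arctan(c[0])), "at hub y .0686:",np.polyval(c,.0686)-.14/np.cos(np.arctan(c[0])))
    hsv=cv2.cvtColor(s["frame"],cv2.COLOR_RGB2HSV)
    m=cv2.inRange(hsv,(10,60,80),(28,255,255));m[:60]=0;m[115:]=0;m[:,:180]=0;m[:,300:]=0
    cs=max(cv2.findContours(m,0,1)[0],key=len);e=cv2.fitEllipse(cs);print("  brass",p2w(s,e[0],.049).round(4),np.round(e[1],1))
    m=cv2.inRange(hsv,(45,60,80),(88,255,255));m[:50]=0;m[115:]=0;m[:,:145]=0;m[:,235 if n=="w6" else 195:]=0
    ys,xs=np.nonzero(m);Pg=np.array([p2w(s,(x,y),.018)[:2] for x,y in zip(xs,ys)])
    print("  arrow mean",Pg.mean(0).round(4),len(Pg))
```

```text
w3 129 station yaw -2.266 rms mm 0.18543678751709125
  axis-line x at y=-.05: 0.5807621608723195 at hub y .0686: 0.5854542051376158
  brass [ 0.5697 -0.0486  0.049 ] [23.5 26.5]
  arrow mean [ 0.5799 -0.0983] 484
w4 127 station yaw -2.289 rms mm 0.25519975917448656
  axis-line x at y=-.05: 0.5807465646872285 at hub y .0686: 0.5854868411439227
  brass [ 0.5813 -0.05    0.049 ] [23.3 25.4]
  arrow mean [ 0.5793 -0.1038] 390
w6 128 station yaw -2.227 rms mm 0.4537347334420623
  axis-line x at y=-.05: 0.5810970732575268 at hub y .0686: 0.5857100627586668
  brass [ 0.5644 -0.0929  0.049 ] [15.2 17.4]
  arrow mean [ 0.5825 -0.1073] 122
```

Run:
```python
from h import *
s=dict(np.load("w6.npz"));s["vfov"]=float(s["vfov"])
hsv=cv2.cvtColor(s["frame"],cv2.COLOR_RGB2HSV)
g=cv2.GaussianBlur(hsv[:,:,1],(0,0),.8).astype(float)
U=[];D=[]
for x in range(126,220,2):
    col=np.diff(g[65:100,x]);
    for L,d in ((U,col[:18]),(D,-col[18:])):
        pass
    for L,d,o in ((U,col[:18],65),(D,-col[18:],83)):
        k=int(np.clip(np.argmax(d),1,len(d)-2));L.append((x,o+k+.5+.5*(d[k-1]-d[k+1])/(d[k-1]-2*d[k]+d[k+1])))
for n,L in (("U",U),("D",D)):
    for z in (.121,.103):
        W=np.array([p2w(s,p,z)[:2] for p in L]);c=np.polyfit(W[:,1],W[:,0],1);print(n,z,"yaw",-np.degrees(np.arctan(c[0])).round(2),"x@lens",np.polyval(c,-.0513).round(4),"x@piv",np.polyval(c,-.221).round(4))
r=[s["frame"].shape]
lens=p2w(s,(100+648.5/4-.5,40+165.5/4-.5),.112);print(lens)
from bench import ctrl
for v in ("brass_bushing","lens"):
    print(ctrl.search_frame(v,"wrist")[:1])
```

```text
U 0.121 yaw -2.32 x@lens 0.5748 x@piv 0.568
U 0.103 yaw -2.32 x@lens 0.5726 x@piv 0.5657
D 0.121 yaw -3.26 x@lens 0.5915 x@piv 0.5818
D 0.103 yaw -3.26 x@lens 0.5902 x@piv 0.5806
[ 0.58020017 -0.04965619  0.112     ]
[]
[{'extent': [86.1, 37.7, 300.1, 122.9], 'conf': 0.84}]
```

Run:
```python
from bench import ctrl
st=ctrl.sense();print(st["time"],st["force"].round(2));ctrl.job_done()
```

```text
29.8667 [0.12 0.22 0.25]
the job is handed in; nothing more can be done
```

I turned the wheel about 66° counterclockwise by pushing the white bushing's spoke with the shut fingertips, in two pushes. Then I pushed the magnifier arm from about 53° round to its stop, backed off and handed the job in at 29.9 s. No verdict was reported.

**Bushing:** After the second push it measured about 0.2 to 0.6 mm off the line of the mark, depending on whether I used the arrow or the plate edge as reference. That is within the camera calibration. It was still standing in its nest, and the white and black bushings were too. The steel one was only partly in the last view.

**Magnifier:** The tool met a firm stop, with about 7 N at the end. One edge of the bar lies within 0.1° of the station's axis, and the lens centre is within about 1 mm of the mark, with the bushing seen through it. The bar's other edge measured about 1° off. I put that down to the side of the bar and the hub showing in that edge, and did not check further. The bar's stop showed at about 0.5° in my own frame, which an estimated 0.6 mm error in the pivot's position explains.

**Missed check:** The network search did not find the brass bushing through the lens, and its "lens" box also took in the arm. The position figures above are from my own pixel measurements.

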